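# Index the hot pipe and open the fume damper

### The job

Get the hot pipe ready for its next weld without touching the pipe itself: push with a fingertip on the blue upright grips of the turntable's spokes until the pipe's side stub points the same way as the yellow pointer on the base, straight above it. Then push the orange-knobbed damper lever of the yellow fume extractor fully open, against its stop at the extractor's black mouth. Grasp and lift nothing, and leave the spray can, the brush and the pipe offcut where they are.

Things in the scene. Friction and masses are not known exactly. Their poses are not given: they have to be found in the camera images.
- turntable: Fixed grey base of a hand-turned welding turntable, 220 mm across; origin at the centre of its underside, on the bench, on the vertical axis of rotation. On it a round steel plate (170 mm across, top 45 mm above the bench) turns freely either way without end, with light friction (about 2 N at the grips), and stays where it is left. The base does not turn; its own -x axis points along the yellow pointer.
- pointer_tip (a point): Outer end of the yellow pointer, a flat arrow on the base lying radially, 165 mm from the axis of rotation and 10 mm above the bench, below the spokes (highest point 12 mm). The stub must finish in line above it.
- pipe: Hot rust-brown pipe piece, 76 mm across, 55 mm high, standing loose on the turntable plate round a low centring boss; it turns with the plate (friction carries it). Its top is 100 mm above the bench. Origin at the centre of its underside; its own -x axis points along its side stub. The robot must not touch it.
- stub_tip (a point): Centre of the outer end of the pipe's side stub, a short branch 28 mm across sticking out level from the pipe, with a bright weld ring at its root; the end is 72 mm from the pipe's axis and 73 mm above the bench.
- damper (a joint): Damper lever angle: 0 = shut (lever across the duct, over the red mark), 1.57 = fully open at its stop (lever along the duct towards the black mouth, over the green mark). Grows counter-clockwise seen from above; swings in a level plane, light friction (about 2 N at the knob), stays where it is left.
- lever_knob (a point): Point on the axis of the orange upright knob at the end of the damper lever: knob 16 mm across, 90 mm from the pivot; it stands on the lever (top of lever 111 mm above the bench) and rises to 150 mm above the bench; this point is 132 mm above the bench.
- lever_pivot (a point): Pivot of the damper lever on top of the extractor, 108 mm above the bench. The lever's hub ends 114 mm above the bench; the duct's top is 92 mm above the bench.
- extractor: Fixed bench fume extractor: yellow duct 76 mm wide, 92 mm high, with a black mouth 100 mm ahead of the pivot along its own -y axis and a round riser 135 mm behind it along +y (top 100 mm above the bench). Origin on the bench right below the lever pivot.
- spray: Loose spray can 60 mm across, 150 mm high; origin at the centre of its underside. Leave alone.
- brush: Loose flat wire brush with a wooden handle lying on the bench, 200 mm long, 42 mm wide, 20 mm high; origin at mid-length on the bench; handle towards its own -x. Leave alone.
- offcut: Loose bright pipe offcut, 60 mm across, 45 mm high; origin at the centre of its underside. Leave alone.
- grip0 (a point): One of the four blue upright grips (14 mm across) at the ends of the plate's four spokes, 90 degrees apart, 115 mm from the axis of rotation; point on the grip's axis 70 mm above the bench. The grip rises from its spoke (top 42 mm above the bench) to 85 mm.
- grip1 (a point): One of the four blue upright grips (14 mm across) at the ends of the plate's four spokes, 90 degrees apart, 115 mm from the axis of rotation; point on the grip's axis 70 mm above the bench. The grip rises from its spoke (top 42 mm above the bench) to 85 mm.
- grip2 (a point): One of the four blue upright grips (14 mm across) at the ends of the plate's four spokes, 90 degrees apart, 115 mm from the axis of rotation; point on the grip's axis 70 mm above the bench. The grip rises from its spoke (top 42 mm above the bench) to 85 mm.
- grip3 (a point): One of the four blue upright grips (14 mm across) at the ends of the plate's four spokes, 90 degrees apart, 115 mm from the axis of rotation; point on the grip's axis 70 mm above the bench. The grip rises from its spoke (top 42 mm above the bench) to 85 mm.
Things that resemble listed ones, but are neither listed nor needed, are in the scene too. Leave any green look-alike of the pipe alone.

How it is judged:
By the outcome, as a careful person would: the job done as asked, in the order asked, and still so for the second after the job is handed in, with the robot touching nothing.
It also fails if it takes over 72 s, if anything falls off the work surface, if the arm or the gripper's body presses on something with over 40 N, if the wrist force passes 120 N, or if a joint passes its speed limit or range.

### The arm

A 6-joint arm with a two-finger parallel gripper is mounted at the origin on the work surface. World frame = base frame: x ahead of the robot, y to its left, z up, the work surface at z = 0. Lengths are in m, angles in rad, forces in N, time in s.
With the tool pointing down it reaches from about 0.275 to 0.75 m from the base axis. Payload 10.2 kg.
Tool frame: the origin (TCP) lies on the mounting face of the last link; the fingertips stand 173 mm ahead of it and the grasp point (between the pads) lies 155 mm ahead of it; z points along the fingers, y is the direction in which the jaws open and shut (so a half turn about z gives the same grasp; the last joint's range is limited). The gripper opens to 85 mm and grips with 20 to 120 N. Pads are 22 mm wide; open, the fingers measure 114 mm over their backs; the gripper's body (76 mm by 85 mm) begins 54 mm behind the grasp point. The pads swing forward as they close: fully open they stand 13 mm farther back than shut.
Start: joints at [-1.442, 0.313, 1.498, -0, 1.331, -0.223], TCP at [0.181, -0.493, 0.405] pointing down, gripper open.
Joint ranges: [-2.94, 2.94], [-0.97, 2.17], [0.19, 2.56], [-1.23, 4.37], [0.02, 3.11], [-2.88, 2.88]. Speed limits (rad/s): [2.39, 2.39, 3.01, 3.14, 3.14, 3.14].

### API

Orientations are given as [roll, pitch, yaw] about the fixed x, y, z axes, in that order (R = Rz(yaw) Ry(pitch) Rx(roll)).
In Python, from station import status, read_camera, job, look_for, landmark_of gives the robot as it stands.
- The arm moves only by the shell command python3 -m crank 'ROWS'. ROWS is JSON, a list that holds one entry, the list of rows, each a list of 7 numbers: the finger opening in mm, from 0 to 85.4, then the shift along the world's x, y, z in mm, then the turn, a rotation vector about the world's x, y, z in degrees. In form: [[[grip, dx, dy, dz, ax, ay, az], ...]]. A call has 1 to 20 rows; each row is the pose to reach, as a shift and turn from the pose commanded when the call began; what a row does not reach only later rows make up. A row lasts 1/10 s, in which the tool goes at most 50 mm and 8.59 degrees, less where a joint would pass 70% of its speed; a pose out of reach is approached as far as the arm can. A call with a gripper value outside its range is refused whole. The fingers move at their own pace and stop on an object; the grip force is fixed at half the most. Time passes only in rows, so rows that repeat a pose let the fingers close. It gives the time, the measured TCP pose, the force and the opening at its end, in the units of the state.
- status.sense(): the state, without advancing time (a new reading comes with each control period).
- read_camera(name): name is "side" or "top" or "wrist"; returns a dict with "frame" (420x560x3 uint8, red, green, blue), "K" (3x3 intrinsics, pixels), "distortion" ([k1, k2, p1, p2, k3] as OpenCV has them; the pictures are not rectified), "cam_to_world" (4x4, takes a point from camera to world coordinates). Camera axes: x right, y down, z forward; pixel columns grow to the right and rows downward; lengths in m; the calibration is good to about 2 mm. A picture is of the moment at which its call begins. There is no depth.
- job.sign_off(): hands the job in, once; it reports no verdict.
Trained networks look in the newest picture that a camera, given by its name, has taken for a name from the list of things; names that differ only in an ending like _2 or _b are one class to them, and where a whole thing is asked for, a point or a joint stands for the part that bears it (a point fixed in the world has none). Each returns a list of dicts, best first, with "score" (0 to 1); they miss things now and then, are a little off and sometimes report something else, mostly with a low value. They report only what shows in the picture. A call takes as long as a camera call. They do not tell look-alikes from the thing itself.
- look_for(camera, query): "bbox" ([left, top, right, bottom] in pixels, round what is visible of it).
- landmark_of(camera, query): "point" ([column, row] in pixels: a listed point, or the origin of a listed thing).
The state is a dict: "time_s": time; "joint_pos": joint angles; "joint_velocities": joint speeds; "joint_torque": joint torques, N m; "eef_pos": TCP position; "ee_rot": TCP orientation; "force": force on the tool from outside, world axes, zero at the start; "wrist_torque": the same for the moment, N m; "grip_width": opening from 0.0 (shut) to 1.0 (fully open).
Only numpy, scipy, OpenCV 4.12 (cv2) and the standard library are available. Lean on these libraries where they do the work, as an engineer would, in place of code of your own. Each camera call takes 0.05 s, during which the arm holds its last target.

## Working session

There is one attempt and no reset: what is moved stays moved. The work goes in short steps, Python scripts to look and compute and a shell command to move; the robot and the scene stay as the last step left them, time stands still between calls to the robot, and variables do not carry over. Pictures are saved under pics/ and viewed, and the job is handed in when it is done.

```bash
ls; mkdir -p pics; python3 - <<'E'
from station import status, read_camera, job, look_for, landmark_of
import cv2
for n in ["side","top","wrist"]:
    c=read_camera(n); cv2.imwrite(f"pics/{n}0.png",c["frame"][:,:,::-1]); print(n,c["K"].tolist() if hasattr(c["K"],'tolist') else c["K"],c["distortion"],c["cam_to_world"])
print(status.sense())
E
```

```text
pics
side [[473.30448207761987, 0.0, 281.22903565937173], [0.0, 473.30448207761987, 223.12448133655028], [0.0, 0.0, 1.0]] [0.03147352 0.         0.         0.         0.        ] [[-0.91168703 -0.21000072  0.35316634  0.1377927 ]
 [-0.41079748  0.44808263 -0.79401977  0.9050893 ]
 [ 0.00849702 -0.86897736 -0.49477888  0.71456979]
 [ 0.          0.          0.          1.        ]]
top [[495.98950486718275, 0.0, 279.65735205929406], [0.0, 495.98950486718275, 209.2654062974467], [0.0, 0.0, 1.0]] [-0.17696713  0.          0.          0.          0.        ] [[-0.0212835  -0.9819642   0.18786518  0.32029518]
 [-0.99977095  0.0213275  -0.0017874  -0.10238657]
 [-0.00225153 -0.18786019 -0.9821932   1.52686648]
 [ 0.          0.          0.          1.        ]]
wrist [[348.1056255791847, 0.0, 280.8698091314857], [0.0, 348.1056255791847, 204.17526273775223], [0.0, 0.0, 1.0]] [-0.04578217  0.          0.          0.          0.        ] [[ 3.44340821e-01 -9.06845492e-01 -2.43023976e-01  2.42484458e-01]
 [-9.38844635e-01 -3.32711002e-01 -8.87363487e-02 -4.70157334e-01]
 [-3.86592834e-04  2.58717303e-01 -9.65953005e-01  3.73986432e-01]
 [ 0.00000000e+00  0.00000000e+00  0.00000000e+00  1.00000000e+00]]
{'time_s': 0.15, 'joint_pos': array([-1.44240542e+00,  3.13284203e-01,  1.49821519e+00, -2.58772376e-05,
        1.33097399e+00, -2.23417715e-01]), 'joint_velocities': array([-0.00092436, -0.0017483 , -0.00250001, -0.00080144, -0.00035244,
        0.00018112]), 'joint_torque': array([ 1.68295039e-03, -4.12366855e+01, -2.59797245e+01, -2.09257855e-04,
        3.21233994e-03,  1.63506030e-05]), 'eef_pos': array([ 0.18088788, -0.49282916,  0.40430338]), 'ee_rot': array([-3.14072824e+00, -1.70631418e-04,  3.51814710e-01]), 'force': array([0.32210663, 0.34066034, 0.4395977 ]), 'wrist_torque': array([ 0.01028201, -0.01615135,  0.00841982]), 'grip_width': 0.997348841114946}
```

View pics/top0.png

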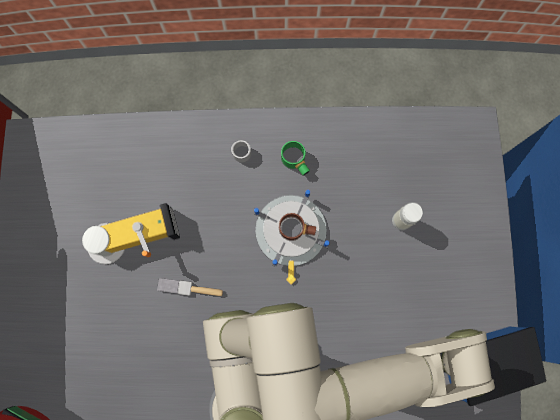

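View pics/side0.png

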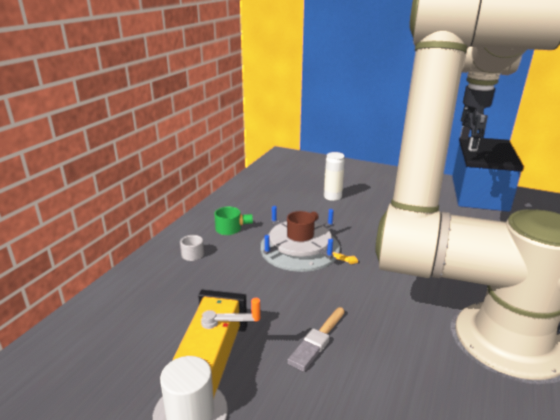

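View pics/wrist0.png

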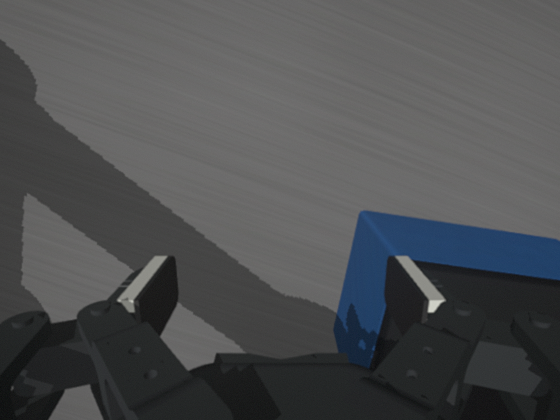

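Top view: the turntable is near (291,228), with the stub pointing right at (312,230) and the yellow pointer tip near (291,282). The knob is at (145,253), the pivot at (138,228), and the extractor mouth is to the right at (172,220). The green pipe at (294,155) is a look-alike.

```bash
cat > h.py <<'E'
from station import status, read_camera, job, look_for, landmark_of
import cv2, numpy as np
def ray(c,px):
    u=cv2.undistortPoints(np.array([[px]],float),np.array(c["K"]),np.array(c["distortion"]))[0,0]
    T=np.array(c["cam_to_world"]); d=T[:3,:3]@np.array([u[0],u[1],1]); return T[:3,3],d
def onz(c,px,z):
    o,d=ray(c,px); return o+d*(z-o[2])/d[2]
def proj(c,P):
    T=np.linalg.inv(np.array(c["cam_to_world"])); R=T[:3,:3]; t=T[:3,3]
    return cv2.projectPoints(np.array(P,float).reshape(-1,3),cv2.Rodrigues(R)[0],t,np.array(c["K"]),np.array(c["distortion"]))[0][:,0]
Z=dict(grip0=.07,stub_tip=.073,pointer_tip=.01,turntable=0,lever_knob=.132,lever_pivot=.108,extractor=0,pipe=.045,spray=0,brush=0,offcut=0)
E
python3 - <<'E'
from h import *
for n in ["top","side"]:
    c=read_camera(n)
    for q,z in Z.items():
        for r in landmark_of(n,q)[:6]:
            print(n,q,round(r["score"],2),np.round(r["point"],1),np.round(onz(c,r["point"],z)*1000))
E
```

```text
top grip0 0.97 [276.5 262.4] [440. -92.  70.]
top grip0 0.95 [309.2 195.7] [ 639. -195.   70.]
top grip0 0.75 [256.3 209. ] [601. -35.  70.]
top grip0 0.57 [324.  242.8] [ 495. -234.   70.]
top stub_tip 0.8 [305.4 174.7] [ 703. -185.   73.]
top stub_tip 0.55 [314.1 231. ] [ 531. -206.   73.]
top pointer_tip 0.58 [290.2 283.5] [ 380. -132.   10.]
top turntable 0.6 [291.8 229.7] [ 547. -142.    0.]
top lever_knob 0.73 [144.4 254.8] [463. 284. 132.]
top lever_pivot 0.81 [138.8 227.3] [547. 310. 108.]
top extractor 0.94 [147.8 232.4] [547. 312.   0.]
top extractor 0.7 [308.5 196.8] [ 650. -197.    0.]
top pipe 0.73 [288.8 160.1] [ 759. -137.   45.]
top pipe 0.53 [292.8 228.9] [ 543. -143.   45.]
top spray 0.98 [401.1 220.5] [ 568. -487.    0.]
top brush 0.95 [190.4 289.4] [368. 174.   0.]
top offcut 0.61 [239.1 150.6] [807.  21.   0.]
side grip0 0.83 [330.9 244.4] [438. -83.  70.]
side grip0 0.79 [331.4 216.3] [ 485. -225.   70.]
side grip0 0.63 [267.7 240.1] [593. -34.  70.]
side grip0 0.6 [276.9 209.3] [ 643. -198.   70.]
side stub_tip 0.81 [314.6 217.6] [ 524. -193.   73.]
side stub_tip 0.66 [251.2 218.2] [ 683. -114.   73.]
side pointer_tip 0.56 [356.8 256.6] [ 383. -146.   10.]
side turntable 0.83 [298.2 246.4] [ 550. -141.    0.]
side turntable 0.68 [215.7 357.8] [541. 318.   0.]
side lever_knob 0.59 [250.2 305.6] [477. 284. 132.]
side lever_pivot 0.73 [208.9 316.1] [548. 319. 108.]
side extractor 0.67 [214.4 358.4] [543. 320.   0.]
side extractor 0.64 [330.1 213.9] [ 532. -361.    0.]
side extractor 0.63 [332.1 245. ] [ 466. -189.    0.]
side pipe 0.79 [228.5 229.9] [733. -72.  45.]
side pipe 0.74 [302.  231.1] [ 545. -153.   45.]
side pipe 0.43 [190.8 254.5] [758.  76.  45.]
side spray 0.55 [332.  194.5] [ 572. -496.    0.]
side spray 0.31 [215.  359.8] [540. 323.   0.]
side brush 0.63 [321.9 339.9] [363. 179.   0.]
side offcut 0.59 [190.9 253.7] [802.  17.   0.]
```

```bash
python3 - <<'E'
from h import *
c=read_camera("top"); f=c["frame"][:,:,::-1]
a=cv2.resize(f[180:300,235:345],None,fx=5,fy=5,interpolation=cv2.INTER_CUBIC)
cv2.imwrite("pics/z1.png",a)
a=cv2.resize(f[190:280,70:190],None,fx=6,fy=6,interpolation=cv2.INTER_CUBIC)
cv2.imwrite("pics/z2.png",a)
c=read_camera("side"); f=c["frame"][:,:,::-1]
a=cv2.resize(f[195:275,250:370],None,fx=6.5,fy=6.5,interpolation=cv2.INTER_CUBIC)
cv2.imwrite("pics/z3.png",a)
E
```

```text
(no output)
```

View pics/z1.png

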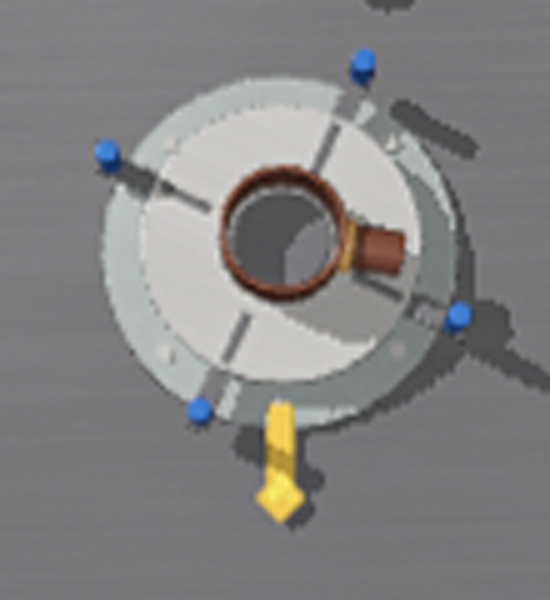

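View pics/z2.png

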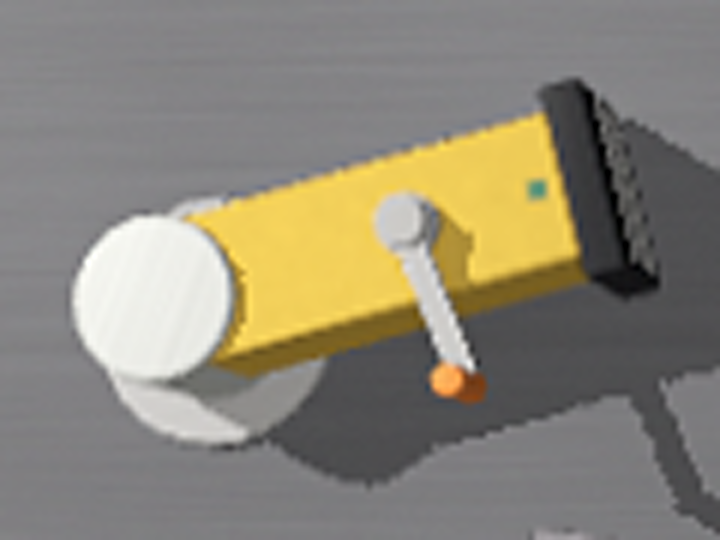

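View pics/z3.png

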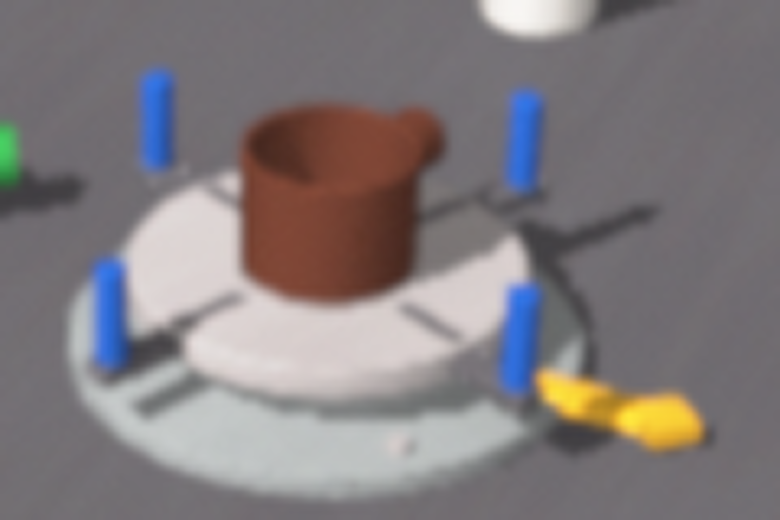

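```bash
cat >> h.py <<'E'
from scipy.optimize import least_squares
def cyl(x,y,r,z0,z1):
    a=np.linspace(0,2*np.pi,40,endpoint=False)
    return np.array([[x+r*np.cos(t),y+r*np.sin(t),z] for t in a for z in (z0,z1)])
def hullcen(c,P):
    h=cv2.convexHull((proj(c,P)*16).astype(np.float32)); m=cv2.moments(h); return np.array([m["m10"]/m["m00"],m["m01"]/m["m00"]])/16
def blobs(c,mask,n=10,minA=8):
    k,l,s,ce=cv2.connectedComponentsWithStats(mask.astype(np.uint8)); 
    return [(s[i,4],ce[i]) for i in range(1,k) if s[i,4]>=minA]
def hsv(c): return cv2.cvtColor(c["frame"],cv2.COLOR_RGB2HSV).astype(int)
def grips(c):
    h=hsv(c); m=(abs(h[...,0]-109)<8)&(h[...,1]>150)&(h[...,2]>80)
    m2=np.zeros_like(m); 
    x0=(235,180,345,300) if c["K"][0][0]>480 else (250,195,370,275)
    m2[x0[1]:x0[3],x0[0]:x0[2]]=m[x0[1]:x0[3],x0[0]:x0[2]]
    return blobs(c,m2)
E
python3 - <<'E'
from h import *
cs=[read_camera("top"),read_camera("side")]
B=[grips(c) for c in cs]
for b in B: print([(int(a),np.round(p,1)) for a,p in b])
def res(p,full=False,use=(0,1)):
    out=[]
    for i in use:
        for k in range(4):
            t=p[2]+k*np.pi/2
            q=hullcen(cs[i],cyl(p[0]+.115*np.cos(t),p[1]+.115*np.sin(t),.007,.042,.085))
            d=[q-b[1] for b in B[i]]; out.append(min(d,key=lambda v:v@v))
    return np.array(out).ravel()
for use in ((0,1),(0,),(1,)):
    s=least_squares(res,[.546,-.143,-.43],diff_step=1e-3,kwargs=dict(use=use),loss='soft_l1'); print(use,s.x,np.degrees(s.x[2]),np.round(res(s.x,use=use),1))
# stub/ pipe, pointer colours
c=cs[0];h=hsv(c)
m=(abs(h[...,0]-24)<7)&(h[...,1]>140)&(h[...,2]>80); m[:,:270]=0; m[:255]=0;m[300:]=0;m[:,310:]=0
ys,xs=np.nonzero(m); P=np.array([onz(c,(x,y),.011) for x,y in zip(xs,ys)])[:,:2]
print(len(P),P.mean(0)); w,v=np.linalg.eigh(np.cov(P.T)); print("pointer dir",np.degrees(np.arctan2(*v[::-1,1])), P[:,0].min(), P.mean(0)-s.x[:2])
h0=h[...,0]; m=((h0<14)|(h0>172))&(h[...,1]>100)&(h[...,2]>40); m[:,:307]=0;m[:,320:]=0;m[:220]=0;m[245:]=0
ys,xs=np.nonzero(m);print(len(xs),xs.min(),xs.max(),ys.min(),ys.max())
P=np.array([onz(c,(x,y),.083) for x,y in zip(xs,ys)])[:,:2];print(P.mean(0),P.min(0),P.max(0))
E
```

```text
[(22, array([307.2, 192.8])), (20, array([256.4, 210.8])), (22, array([326.1, 243. ])), (15, array([274.5, 261.9]))]
[(53, array([273.5, 212.6])), (52, array([330.2, 215.7])), (60, array([266.5, 243.1])), (60, array([329.6, 246.8]))]
(0, 1) [ 0.5453345  -0.13697996 -0.46056134] -26.38822102439079 [-0.4  0.2 -0.3  0.1 -0.2  0.  -0.2  0.2  0.1 -0.4  0.1 -1.3 -0.1 -1.3
 -0.1 -0.4]
(0,) [ 0.54576629 -0.13793604 -0.46109405] -26.418742985510406 [-0.1  0.1 -0.  -0.   0.1 -0.1  0.1  0.1]
(1,) [ 0.54359056 -0.13269226 -0.45990304] -26.35050325381312 [ 0.   0.4  0.  -0.3  0.  -0.3 -0.1  0.4]
133 [ 0.41404531 -0.13434171]
pointer dir 177.8887942790245 0.38151966298281786 [-0.12954525 -0.00164945]
69 307 315 226 234
[ 0.53348936 -0.19534829] [ 0.52027345 -0.20799633] [ 0.54452208 -0.18385358]
```

```bash
cat >> h.py <<'E'
from scipy.optimize import minimize
def stubpts(x,y,phi,r=.014,a=0.0,b=.072,z=.073):
    t=np.linspace(0,2*np.pi,40); d=np.array([np.cos(phi),np.sin(phi),0]); n=np.array([-d[1],d[0],0]); 
    return np.array([np.array([x,y,z])+d*s+r*(n*np.cos(u)+np.array([0,0,1])*np.sin(u)) for u in t for s in (a,b)])
def render(c,sets,S=8,box=None):
    x0,y0,x1,y1=box; im=np.zeros(((y1-y0)*S,(x1-x0)*S),np.uint8)
    for P in sets:
        q=(proj(c,P)+.5-[x0,y0])*S; cv2.fillConvexPoly(im,cv2.convexHull((q).astype(np.int32)),1)
    return cv2.resize(im.astype(np.float32),(x1-x0,y1-y0),interpolation=cv2.INTER_AREA)
def fitpipe(c,box,x0,fix=None):
    h=hsv(c);h0=h[...,0]; m=((h0<28)|(h0>172))&(h[...,1]>90)&(h[...,2]>20)
    M=m[box[1]:box[3],box[0]:box[2]].astype(np.uint8)
    cn,_=cv2.findContours(M,cv2.RETR_EXTERNAL,cv2.CHAIN_APPROX_NONE); cn=max(cn,key=len)
    F=np.zeros_like(M); cv2.drawContours(F,[cn],-1,1,-1); F=F.astype(float)
    def cost(p): return ((render(c,[cyl(p[0],p[1],.038,.045,.1),stubpts(p[0],p[1],p[2])],box=box)-F)**2).sum()
    s=minimize(cost,x0,method="Nelder-Mead",options=dict(initial_simplex=np.array([x0,[x0[0]+.005,x0[1],x0[2]],[x0[0],x0[1]+.005,x0[2]],[x0[0],x0[1],x0[2]+.15]]),xatol=1e-4,fatol=1e-2))
    return s.x,s.fun,F.sum()
E
python3 - <<'E'
from h import *
c=read_camera("top")
for a in(-1.6,-1.8,-1.9):
    x,f,n=fitpipe(c,(270,205,330,250),[.546,-.138,a]);print(x,np.degrees(x[2]),f,n)
c=read_camera("side")
for a in(-1.6,-1.9):
    x,f,n=fitpipe(c,(275,205,328,245),[.546,-.138,a]);print(x,np.degrees(x[2]),f,n)
c=read_camera("top");h=hsv(c)
# lever/extractor
m=(abs(h[...,0]-24)<6)&(h[...,1]>140)&(h[...,2]>150); m[:,:90]=0;m[:,180:]=0;m[:195]=0;m[260:]=0
m=cv2.morphologyEx(m.astype(np.uint8),cv2.MORPH_OPEN,np.ones((3,3)))
ys,xs=np.nonzero(m);print(len(xs));P=np.array([onz(c,(x,y),.092) for x,y in zip(xs,ys)])[:,:2].astype(np.float32)
print(cv2.minAreaRect(P*1000), (cv2.boxPoints(cv2.minAreaRect(P*1000))).round())
m=(h[...,0]<16)&(h[...,1]>150)&(h[...,2]>120); m[:,:130]=0;m[:,160:]=0;m[:245]=0;m[262:]=0
for a,p in blobs(c,m): print("knob",a,p,onz(c,p,.14),onz(c,p,.15))
for px in((138,226.3),): print(onz(c,px,.114))
for px in((159.5,221.5),): print("green",onz(c,px,.092))
E
```

```text
[ 0.54653974 -0.13938089 -1.77614541] -101.76563578254444 429.946533203125 251.0
[ 0.54653372 -0.13921787 -1.77779469] -101.86013248743338 429.8515625 251.0
[ 0.54586493 -0.1393666  -1.76164797] -100.93499343340858 430.00830078125 251.0
[ 0.54503826 -0.13793336 -1.71570515] -98.30266410219437 78.8076171875 735.0
[ 0.54237288 -0.13662131 -1.67631268] -96.04564176830927 79.81494140625 735.0
1240
((545.387939453125, 328.4484558105469), (74.82815551757812, 182.35801696777344), 14.92902946472168) [[486. 407.]
 [533. 231.]
 [605. 250.]
 [558. 426.]]
knob 22 [145.95454545 254.04545455] [0.46429652 0.27766223 0.14      ] [0.4632582  0.27492188 0.15      ]
[0.54878504 0.31067164 0.114     ]
green [0.56555656 0.25195178 0.092     ]
```

The estimates agree with the given geometry:

| Item | Estimate |
|---|---|
| Turntable axis | about (0.546, -0.138) m |
| Grip angles | -26.4°, 63.6°, 153.6°, -116.4° |
| Stub angle | about -101° |
| Pointer angle | about 178° |

So the plate needs roughly an 80° clockwise turn. I'll push the grip at 153.6° from behind with the fingers shut, starting at angle 176° and radius 115 mm with the tool at yaw 86°.

```bash
python3 -m crank '[[[0,20,35,0,0,0,8],[0,45,65,0,0,0,16],[0,70,100,0,0,0,24],[0,95,135,0,0,0,32],[0,120,175,0,0,0,40],[0,145,210,-10,0,0,48],[0,170,245,-20,0,0,56],[0,195,285,-30,0,0,62],[0,220,320,-50,0,0,64],[0,240,350,-70,0,0,66],[0,249,363,-90,0,0,66],[0,249,363,-100,0,0,66],[0,249,363,-100,0,0,66]]]'
python3 - <<'E'
from h import *
for n in ["wrist","top"]:
    c=read_camera(n); cv2.imwrite(f"pics/{n}1.png",c["frame"][:,:,::-1])
E
```

```text
time_s: 3.0
eef_pos: [0.4296, -0.1301, 0.3039]
ee_rot: [-3.14, -0.001, 1.504]
force: [-0.2, -0.9, 0.5]
grip_width: 0.0
```

View pics/wrist1.png

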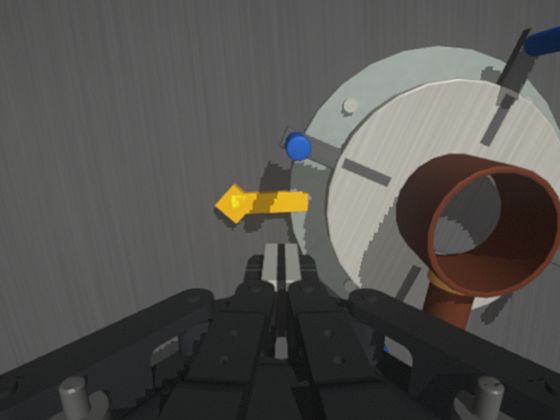

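View pics/top1.png

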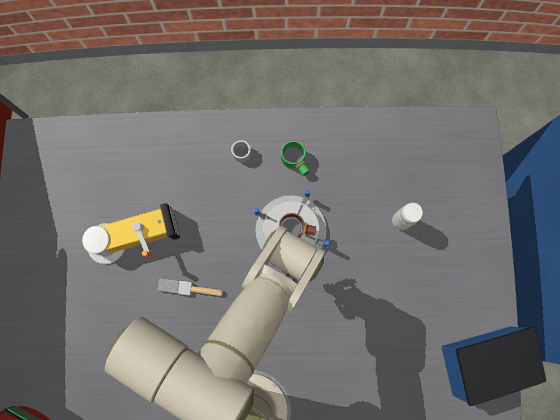

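```bash
python3 - <<'E'
from h import *
c=read_camera("wrist")
g=onz(c,(298.5,147),.085); print("grip",g)
t=onz(c,(214,206),.012);r=onz(c,(308,201),.012); print("ptr",t,r,np.degrees(np.arctan2(*(t-r)[1::-1])))
T=status.sense()["eef_pos"]; print("tip px",proj(c,[[T[0],T[1],T[2]-.173]]))
C=np.array([.5458,-.138]); 
for P in (g,t,r): d=P[:2]-C; print(np.hypot(*d),np.degrees(np.arctan2(d[1],d[0])))
E
```

```text
grip [ 0.44288382 -0.08520294  0.085     ]
ptr [ 0.37735286 -0.13404499  0.012     ] [ 0.45113762 -0.13505398  0.012     ] 179.21654380991947
tip px [[279.91033085 263.02375609]]
0.1156687984641532 152.8417085593874
0.16849356862333875 178.65498660381803
0.09470821331552164 178.21745350294574
```

```bash
python3 - <<'E'
import numpy as np
for t in range(176,75,-3):
    a=np.radians(t); print(t, round(1000*(.5455+.115*np.cos(a)-.4296)), round(1000*(-.138+.115*np.sin(a)+.1301)), t-176)
E
python3 -m crank '[[[0,0,0,-20,0,0,0],[0,0,0,-40,0,0,0],[0,0,0,-60,0,0,0],[0,0,0,-70,0,0,0],[0,0,0,-71,0,0,0]]]'
```

```text
176 1 0 0
173 2 6 -3
170 3 12 -6
167 4 18 -9
164 5 24 -12
161 7 30 -15
158 9 35 -18
155 12 41 -21
152 14 46 -24
149 17 51 -27
146 21 56 -30
143 24 61 -33
140 28 66 -36
137 32 71 -39
134 36 75 -42
131 40 79 -45
128 45 83 -48
125 50 86 -51
122 55 90 -54
119 60 93 -57
116 65 95 -60
113 71 98 -63
110 77 100 -66
107 82 102 -69
104 88 104 -72
101 94 105 -75
98 100 106 -78
95 106 107 -81
92 112 107 -84
89 118 107 -87
86 124 107 -90
83 130 106 -93
80 136 105 -96
77 142 104 -99
time_s: 3.65
eef_pos: [0.4297, -0.1304, 0.2335]
ee_rot: [-3.141, -0.0, 1.503]
force: [-1.1, -0.4, -0.1]
grip_width: -0.003
```

```bash
python3 -m crank '[[[0,2,6,0,0,0,-3],[0,3,12,0,0,0,-6],[0,4,16,0,0,0,-8],[0,4,18,0,0,0,-9],[0,5,20,0,0,0,-10],[0,5,22,0,0,0,-11],[0,5,24,0,0,0,-12],[0,6,27,0,0,0,-13],[0,7,30,0,0,0,-15],[0,9,35,0,0,0,-18],[0,12,41,0,0,0,-21],[0,14,46,0,0,0,-24],[0,17,51,0,0,0,-27],[0,21,56,0,0,0,-30],[0,24,61,0,0,0,-33],[0,28,66,0,0,0,-36],[0,31,69,0,0,0,-38],[0,33,72,0,0,0,-40],[0,33,72,0,0,0,-40]]]'
python3 - <<'E'
from h import *
for n in ["wrist","side"]:
    c=read_camera(n); cv2.imwrite(f"pics/{n}2.png",c["frame"][:,:,::-1])
E
```

```text
time_s: 5.55
eef_pos: [0.463, -0.0576, 0.2337]
ee_rot: [-3.142, -0.0, 0.805]
force: [-0.3, -1.1, -0.1]
grip_width: -0.001
```

View pics/wrist2.png

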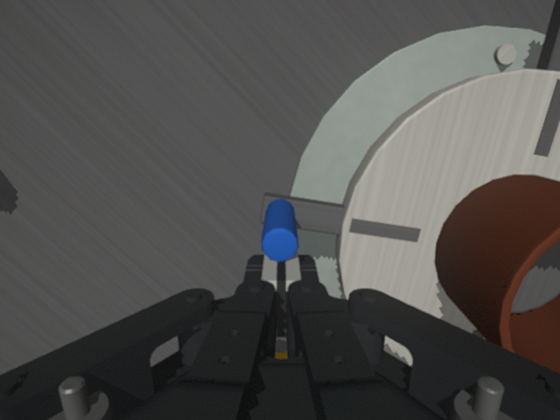

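View pics/side2.png

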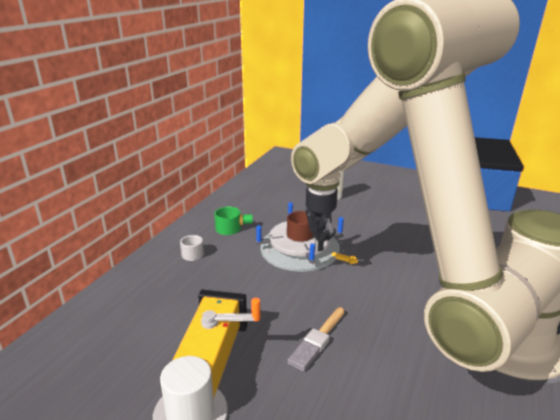

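The wrist view shows the blue grip centred against the fingertips at (281,240), and the plate is turning as intended. I'll continue to about 10° short of the goal.

```bash
python3 -m crank '[[[0,2,2,0,0,0,-1],[0,3,3,0,0,0,-2],[0,7,7,0,0,0,-5],[0,12,11,0,0,0,-8],[0,17,14,0,0,0,-11],[0,22,18,0,0,0,-14],[0,27,21,0,0,0,-17],[0,32,23,0,0,0,-20],[0,38,26,0,0,0,-23],[0,44,28,0,0,0,-26],[0,49,30,0,0,0,-29],[0,55,32,0,0,0,-32],[0,61,33,0,0,0,-35],[0,67,34,0,0,0,-38],[0,71,35,0,0,0,-40],[0,75,35,0,0,0,-42],[0,77,35,0,0,0,-43],[0,79,35,0,0,0,-44],[0,79,35,0,0,0,-44]]]'
python3 - <<'E'
from h import *
for n in ["wrist","side","top"]:
    c=read_camera(n); f=c["frame"][:,:,::-1]
    if n=="side": f=cv2.resize(f[195:275,250:370],None,fx=6.5,fy=6.5,interpolation=cv2.INTER_CUBIC)
    cv2.imwrite(f"pics/{n}3.png",f)
E
```

```text
time_s: 7.55
eef_pos: [0.542, -0.0228, 0.2336]
ee_rot: [-3.142, -0.0, 0.037]
force: [-0.1, 0.8, -0.0]
grip_width: -0.001
```

View pics/side3.png

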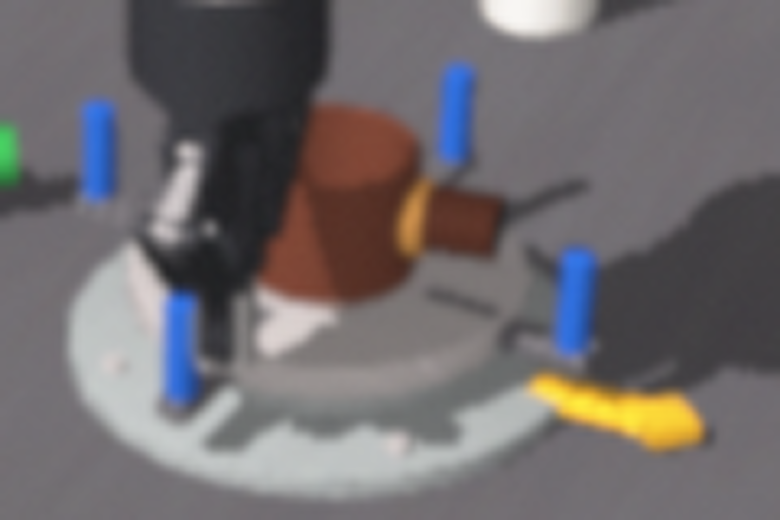

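View pics/top3.png

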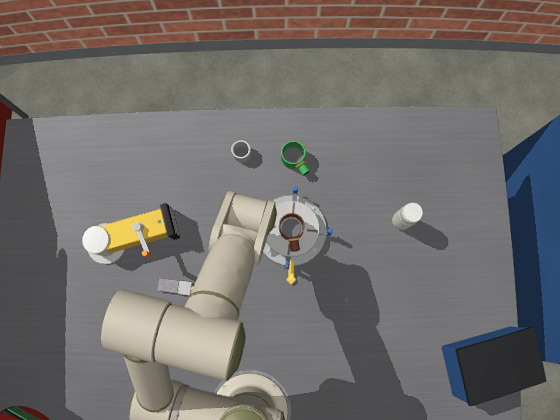

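View pics/wrist3.png

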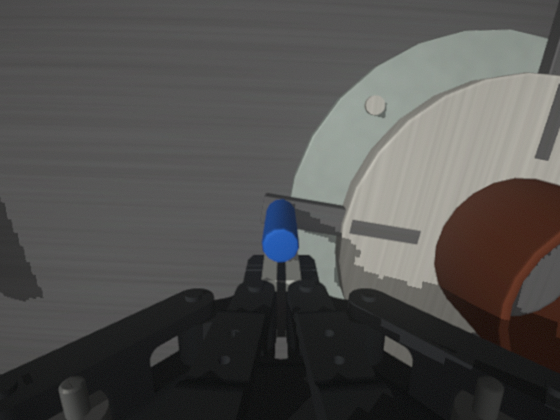

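```bash
cat >> h.py <<'E'
def gripfit(g0,verbose=True):
    cs=[read_camera("top"),read_camera("side")]; B=[grips(c) for c in cs]
    def res(p):
        out=[]
        for i in (0,1):
            for b in B[i]:
                d=[hullcen(cs[i],cyl(p[0]+.115*np.cos(p[2]+k*np.pi/2),p[1]+.115*np.sin(p[2]+k*np.pi/2),.007,.042,.085))-b[1] for k in range(4)]
                out.append(min(d,key=lambda v:v@v))
        return np.array(out).ravel()
    s=least_squares(res,[.5455,-.137,g0],diff_step=1e-3,loss='soft_l1')
    return s.x[:2],np.degrees(s.x[2]),np.round(np.abs(s.fun).max(),2),[len(b) for b in B]
def stubfit(name,C,phi0,sy=(0,0)):
    # mask of brown, xor with rendered pipe+stub, only pixels beyond the pipe cylinder in the stub's neighbourhood
    c=read_camera(name); h=hsv(c);h0=h[...,0]; m=((h0<28)|(h0>172))&(h[...,1]>90)&(h[...,2]>20)
    q=proj(c,np.vstack([stubpts(*C,p,r=.02,a=.03,b=.08) for p in phi0+np.radians([-20,0,20])]))
    x0,y0=np.floor(q.min(0)).astype(int)-1;x1,y1=np.ceil(q.max(0)).astype(int)+2
    box=(x0,y0,x1,y1); M=m[y0:y1,x0:x1].astype(float)
    best=[]
    for d in np.arange(-18,18.1,.5):
      for dx in np.arange(-.006,.0061,.002):
        for dy in np.arange(-.006,.0061,.002):
          x,y=C[0]+dx,C[1]+dy
          pc=render(c,[cyl(x,y,.037,.05,.095)],box=box,S=4); W=(pc<.05)
          r=render(c,[stubpts(x,y,phi0+np.radians(d)),cyl(x,y,.038,.045,.1)],box=box,S=4)
          best.append((((r-M)**2*W).sum(),np.degrees(phi0)+d,dx,dy))
    best.sort(); return best[:4],M.sum()
E
python3 - <<'E'
from h import *
print(gripfit(np.radians(-97)))
C=(.5455,-.138)
for n in("top","side"):
    for b in stubfit(n,C,np.radians(188))[0]: print(n,np.round(b,4))
c=read_camera("top");f=c["frame"][:,:,::-1]
cv2.imwrite("pics/z4.png",cv2.resize(f[200:300,240:350],None,fx=6,fy=6,interpolation=cv2.INTER_CUBIC))
E
```

```text
(array([ 0.5451994 , -0.13642663]), np.float64(-97.67168158261933), np.float64(0.8), [3, 4])
top [8.5195e+00 1.8700e+02 4.0000e-03 0.0000e+00]
top [8.7461e+00 1.8650e+02 4.0000e-03 0.0000e+00]
top [9.1406e+00 1.8700e+02 2.0000e-03 0.0000e+00]
top [9.168e+00 1.885e+02 2.000e-03 2.000e-03]
side [1.8918e+01 1.8300e+02 2.0000e-03 2.0000e-03]
side [1.90859e+01 1.84500e+02 2.00000e-03 2.00000e-03]
side [1.9125e+01 1.8350e+02 2.0000e-03 2.0000e-03]
side [1.91484e+01 1.84000e+02 2.00000e-03 2.00000e-03]
```

View pics/z4.png

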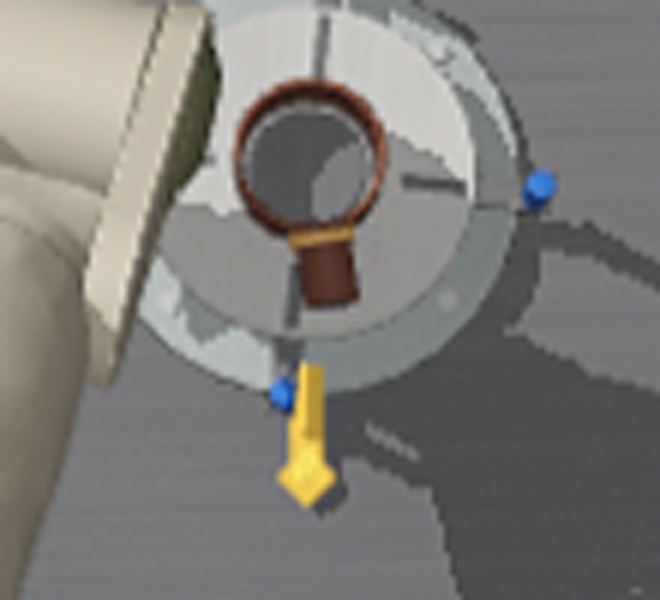

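```bash
python3 -m crank '[[[0,2,0,0,0,0,-1],[0,4,0,0,0,0,-2],[0,6,0,0,0,0,-3],[0,8,0,0,0,0,-4],[0,10,0,0,0,0,-5],[0,12,0,0,0,0,-6],[0,14,-1,0,0,0,-7],[0,15,-1,0,0,0,-7.5],[0,15,-1,0,0,0,-7.5],[0,15,-1,0,0,0,-7.5]]]'
python3 - <<'E'
from h import *
print(gripfit(np.radians(-105)))
C=(.5455,-.138)
for n in("top","side"):
    for b in stubfit(n,C,np.radians(180))[0]: print(n,np.round(b,4))
c=read_camera("top");f=c["frame"][:,:,::-1]
cv2.imwrite("pics/z5.png",cv2.resize(f[200:300,240:350],None,fx=6,fy=6,interpolation=cv2.INTER_CUBIC))
E
```

```text
time_s: 8.95
eef_pos: [0.557, -0.0239, 0.2337]
ee_rot: [3.142, -0.001, -0.093]
force: [0.9, -0.5, -0.1]
grip_width: -0.001
(array([ 0.54568747, -0.13735604]), np.float64(-105.42073370143615), np.float64(0.95), [3, 4])
top [ 1.30312e+01  1.78500e+02  2.00000e-03 -2.00000e-03]
top [1.31914e+01 1.83000e+02 2.00000e-03 2.00000e-03]
top [1.3207e+01 1.8250e+02 2.0000e-03 2.0000e-03]
top [ 1.33203e+01  1.79500e+02  2.00000e-03 -2.00000e-03]
side [2.02852e+01 1.75000e+02 2.00000e-03 0.00000e+00]
side [ 2.03164e+01  1.72500e+02  2.00000e-03 -2.00000e-03]
side [2.03984e+01 1.76000e+02 2.00000e-03 0.00000e+00]
side [ 2.04375e+01  1.73000e+02  2.00000e-03 -2.00000e-03]
```

View pics/z5.png

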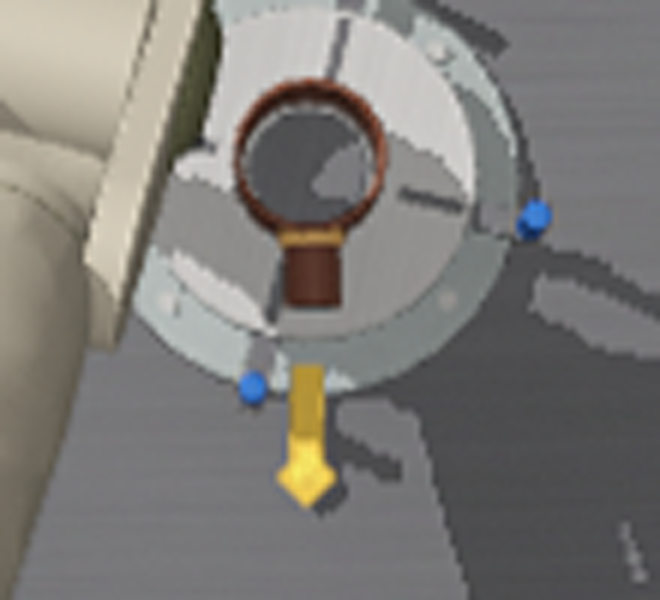

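Now close to aligned. I'll back off, lift, and check from above with the wrist camera.

```bash
python3 -m crank '[[[0,-10,1,0,0,0,0],[0,-20,2,10,0,0,0],[0,-22,4,50,0,0,0],[0,-24,4,95,0,0,4],[0,-26,-5,130,0,0,12],[0,-40,-20,140,0,0,20],[0,-50,-35,140,0,0,28],[0,-60,-50,140,0,0,36],[0,-70,-65,140,0,0,44],[0,-80,-80,140,0,0,52],[0,-90,-95,140,0,0,60],[0,-100,-110,140,0,0,68],[0,-105,-116,140,0,0,76],[0,-105,-116,140,0,0,84],[0,-105,-116,140,0,0,92],[0,-105,-116,140,0,0,95],[0,-105,-116,140,0,0,95],[0,-105,-116,140,0,0,95]]]'
python3 - <<'E'
from h import *
c=read_camera("wrist"); cv2.imwrite("pics/wrist6.png",c["frame"][:,:,::-1])
np.savez("w6.npz",**{k:np.array(v) for k,v in c.items()})
print(gripfit(np.radians(-105)))
E
```

```text
time_s: 11.0
eef_pos: [0.4519, -0.1398, 0.3738]
ee_rot: [3.141, 0.0, 1.563]
force: [0.4, 0.4, 0.0]
grip_width: 0.001
(array([ 0.54538402, -0.13687357]), np.float64(-105.43331467661304), np.float64(1.38), [3, 4])
```

View pics/wrist6.png

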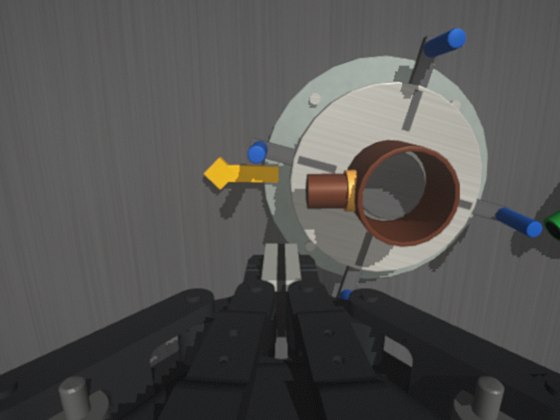

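```bash
cat > w.py <<'E'
from h import *
def analyse(c,g0=None):
    h=hsv(c);h0=h[...,0]; m=((h0<13)|(h0>172))&(h[...,1]>80)&(h[...,2]>25)
    y=(h0>=13)&(h0<30)&(h[...,1]>120)&(h[...,2]>60)
    m|= y
    k,l,s,ce=cv2.connectedComponentsWithStats(m.astype(np.uint8))
    i=1+np.argmax(s[1:,4]); M=(l==i).astype(np.uint8); print("pipe blob",s[i])
    cn,_=cv2.findContours(M,cv2.RETR_EXTERNAL,cv2.CHAIN_APPROX_NONE); F=np.zeros_like(M); cv2.drawContours(F,cn,-1,1,-1)
    x0,y0,w,hh=s[i,:4]; box=(x0-5,y0-5,x0+w+5,y0+hh+5); F=F[box[1]:box[3],box[0]:box[2]].astype(float)
    def cost(p): return ((render(c,[cyl(p[0],p[1],.038,.045,.1),stubpts(p[0],p[1],p[2]),stubpts(p[0],p[1],p[2],r=.0165,a=.03,b=.043)],box=box)-F)**2).sum()
    best=None
    for a in (172,178,184):
        z=[.545,-.138,np.radians(a)]
        s2=minimize(cost,z,method="Nelder-Mead",options=dict(initial_simplex=np.array([z,[z[0]+.005,z[1],z[2]],[z[0],z[1]+.005,z[2]],[z[0],z[1],z[2]+.08]]),xatol=1e-5,fatol=1e-3))
        print("pipe",np.round(s2.x[:2],4),np.degrees(s2.x[2]).round(2),s2.fun.round(1),F.sum())
    # pointer
    k,l,s,ce=cv2.connectedComponentsWithStats(y.astype(np.uint8))
    C=proj(c,[[.40,-.134,.011]])[0]
    i=1+np.argmin([np.hypot(*(q-C)) if s[j+1,4]>60 else 1e9 for j,q in enumerate(ce[1:])])
    ys,xs=np.nonzero(l==i); P=np.array([onz(c,(a,b),.012) for a,b in zip(xs,ys)])[:,:2]
    w,v=np.linalg.eigh(np.cov(P.T)); d=v[:,1]*(-1 if v[0,1]>0 else 1)
    print("pointer n",len(xs),"mean",P.mean(0).round(4),"axis",np.degrees(np.arctan2(d[1],d[0]))%360, "tip",P[np.argmin(P[:,0])].round(4))
    x=P[:,0];a=x.min()
    return P
E
python3 - <<'E'
from w import *
c=dict(np.load("w6.npz")); P=analyse(c)
# base circle (z unknown top) by eye & plate circle z=.045: edge fit from bright mask
h=hsv(c); m=(h[...,2]>150)&(h[...,1]<40); 
for n in (1,):
  ys,xs=np.nonzero(m); print(len(xs),xs.min(),xs.max(),ys.min(),ys.max())
E
```

```text
pipe blob [ 307  141  152  105 6661]
pipe [ 0.5454 -0.1364] 179.75 438.2 10601.0
pipe [ 0.5443 -0.136 ] 180.08 435.6 10601.0
pipe [ 0.5445 -0.1359] 180.06 437.5 10601.0
pointer n 1386 mean [ 0.4125 -0.1324] axis 178.74534682873423 tip [ 0.378  -0.1327]
18312 266 486 56 288
```

```bash
python3 - <<'E'
from w import *
c=dict(np.load("w6.npz")); S=6; b=(295,130,425,225)
f=cv2.resize(c["frame"][b[1]:b[3],b[0]:b[2],::-1],None,fx=S,fy=S,interpolation=cv2.INTER_CUBIC)
for ang,col in((178.5,(255,255,0)),(180.1,(0,255,0))):
    for P in (stubpts(.5445,-.136,np.radians(ang)),cyl(.5445,-.136,.038,.045,.1)):
        q=cv2.convexHull(((proj(c,P)+.5-[b[0],b[1]])*S).astype(np.int32)); cv2.polylines(f,[q],True,col,1)
cv2.imwrite("pics/ov6.png",f)
E
```

```text
(no output)
```

View pics/ov6.png

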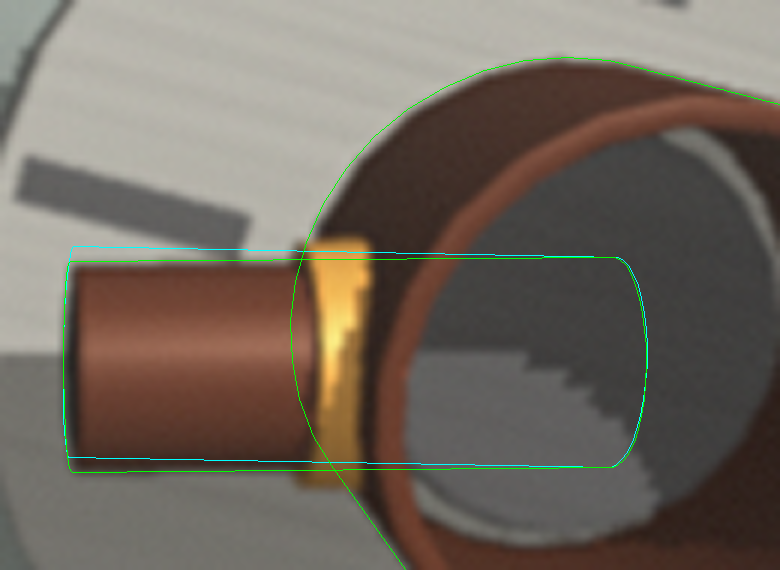

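The fit puts the stub at about 180° and the pointer at about 178.5°, so 1.5° (3 mm at the grip) remains. I'll nudge the grip next to the pointer, at 164.6°, in +y.

```bash
python3 -m crank '[[[0,-21,-4,-30,0,0,-6],[0,-21,-4,-70,0,0,-6],[0,-21,-4,-110,0,0,-6],[0,-21,-4,-135,0,0,-6],[0,-21,-4,-140,0,0,-6],[0,-21,2,-140,0,0,-6],[0,-21,7,-140,0,0,-6],[0,-21,10,-140,0,0,-6],[0,-21,12,-140,0,0,-6],[0,-21,13,-140,0,0,-6],[0,-21,14,-140,0,0,-6],[0,-21,15,-140,0,0,-6],[0,-21,16,-140,0,0,-6],[0,-21,16,-140,0,0,-6]]]'
python3 - <<'E'
from h import *
c=read_camera("wrist"); cv2.imwrite("pics/wrist7.png",c["frame"][:,:,::-1])
print(gripfit(np.radians(-105)))
E
```

```text
time_s: 12.55
eef_pos: [0.4309, -0.1238, 0.2337]
ee_rot: [-3.141, -0.0, 1.46]
force: [0.5, -0.0, -0.9]
grip_width: -0.003
(array([ 0.54537415, -0.13669434]), np.float64(-105.45669435419029), np.float64(1.27), [3, 3])
```

View pics/wrist7.png

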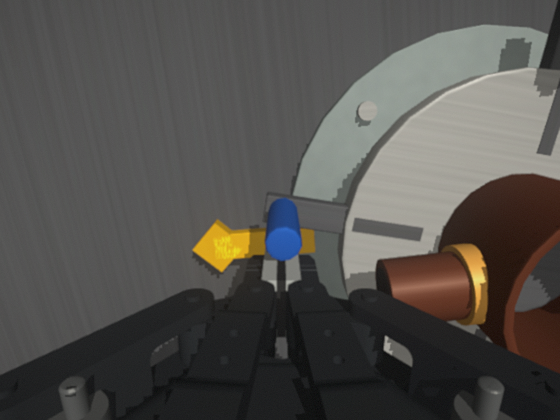

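```bash
python3 -m crank '[[[0,0,1,0,0,0,0],[0,0,2,0,0,0,0],[0,0,3,0,0,0,0],[0,0,3,0,0,0,0]]]'
python3 - <<'E'
from h import *
print(gripfit(np.radians(-105)))
E
```

```text
time_s: 13.1
eef_pos: [0.431, -0.1208, 0.2338]
ee_rot: [3.141, 0.0, 1.46]
force: [1.6, -1.8, -1.2]
grip_width: 0.004
(array([ 0.54538557, -0.13652256]), np.float64(-106.4306091946098), np.float64(1.73), [3, 3])
```

```bash
python3 -m crank '[[[0,0,1,0,0,0,0],[0,0,1,0,0,0,0],[0,0,-10,0,0,0,0],[0,0,-20,10,0,0,0],[0,0,-22,50,0,0,0],[0,10,-22,90,0,0,0],[0,21,-20,130,0,0,6],[0,21,-20,140,0,0,6],[0,21,-20,140,0,0,6],[0,21,-20,140,0,0,6]]]'
python3 - <<'E'
from w import *
c=read_camera("wrist"); cv2.imwrite("pics/wrist8.png",c["frame"][:,:,::-1])
analyse(c); print(gripfit(np.radians(-106)))
E
```

```text
time_s: 14.2
eef_pos: [0.4514, -0.1411, 0.3726]
ee_rot: [-3.14, -0.001, 1.564]
force: [0.2, -0.0, -0.9]
grip_width: 0.005
pipe blob [ 309  140  153  106 6779]
pipe [ 0.5449 -0.1364] 178.13 434.6 10732.0
pipe [ 0.5449 -0.1362] 178.19 437.9 10732.0
pipe [ 0.5451 -0.1365] 177.72 435.6 10732.0
pointer n 1399 mean [ 0.4122 -0.1324] axis 178.68578616280985 tip [ 0.378  -0.1324]
(array([ 0.54561387, -0.13695705]), np.float64(-106.99411595657423), np.float64(1.46), [3, 4])
```

View pics/wrist8.png

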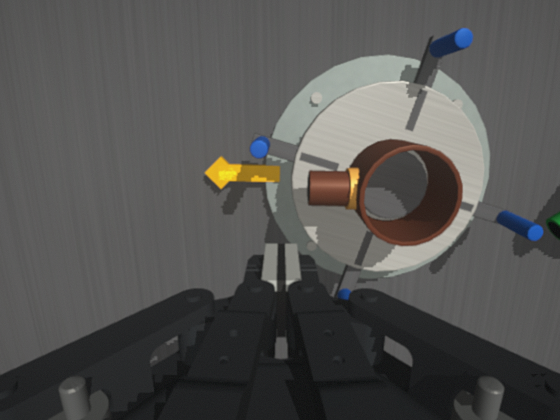

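The stub is at about 178.1° and the pointer between 178.3° and 178.7°, so it is aligned. Next is the damper: I'll travel at height to a point behind the knob.

```bash
python3 -m crank '[[[0,0,20,0,0,0,0],[0,1,55,0,0,0,-1],[0,2,95,0,0,0,-2],[0,3,135,0,0,0,-3],[0,4,175,0,0,0,-4],[0,5,215,0,0,0,-5],[0,6,255,0,0,0,-6],[0,6,295,0,0,0,-7],[0,7,335,0,0,0,-8],[0,7,375,0,0,0,-9],[0,8,410,0,0,0,-10],[0,8,440,0,0,0,-10],[0,8,460,0,0,0,-10],[0,8,469,0,0,0,-10],[0,8,469,0,0,0,-10],[0,8,469,0,0,0,-10]]]'
python3 - <<'E'
from h import *
for n in("wrist","side"):
    c=read_camera(n); cv2.imwrite(f"pics/{n}9.png",c["frame"][:,:,::-1])
T=status.sense()["eef_pos"]
c=read_camera("wrist"); np.savez("w9.npz",**{k:np.array(v) for k,v in c.items()})
print(T,proj(c,[[.464,.276,.15],[.5485,.312,.114],[.5718,.225,.092]]))
E
```

```text
time_s: 15.95
eef_pos: [0.4601, 0.3274, 0.3733]
ee_rot: [-3.141, 0.001, 1.39]
force: [-0.2, 0.1, 0.5]
grip_width: 0.002
[0.4601349 0.3272209 0.3736373] [[301.40630509 301.74717197]
 [410.71945584 208.03534988]
 [437.77797449 296.66834456]]
```

View pics/wrist9.png

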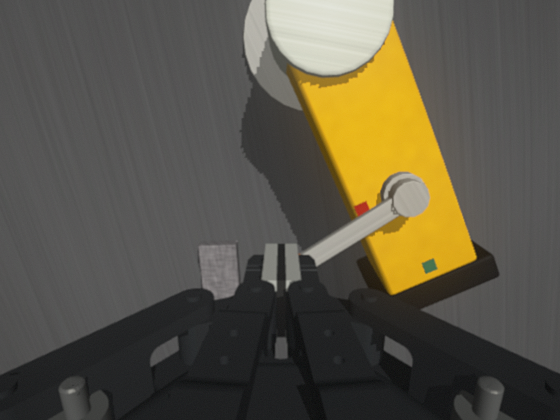

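View pics/side9.png

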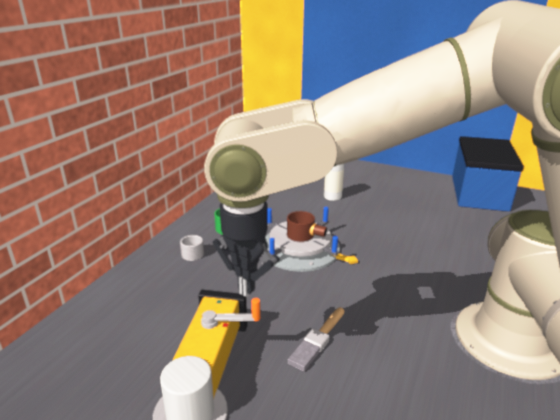

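```bash
python3 - <<'E'
from h import *
c=dict(np.load("w9.npz"))
p=onz(c,(410.5,195.5),.114);print("hub",p)
r=onz(c,(362,210),.092);g=onz(c,(430,266),.092);print("red",r,"green",g)
l=onz(c,(305,256),.111);print("lever pt",l)
for n,a in(("red",r),("green",g),("lever",l)):
    d=a-p; print(n,np.degrees(np.arctan2(d[1],d[0])),np.hypot(*d[:2]))
print(onz(c,(330,22),.1)-p)
E
```

```text
hub [0.54910929 0.32091711 0.114     ]
red [0.51922091 0.30955486 0.092     ] green [0.56714816 0.25370996 0.092     ]
lever pt [0.47099955 0.28889003 0.111     ]
red -159.18539987400794 0.03197524496783468
green -74.97553062144739 0.0695859345980037
lever -157.70506124563184 0.08442076676239445
[-0.03577742  0.11975935 -0.014     ]
```

```bash
python3 - <<'E'
import numpy as np
for t in list(range(-190,-83,4))+[-88,-87,-86,-85,-84]:
    a=np.radians(t); print(t, round(1000*(.549+.09*np.cos(a)-.4601)), round(1000*(.316+.09*np.sin(a)-.3274)), t+190)
E
python3 -m crank '[[[0,0,4,-30,0,0,0],[0,0,4,-60,0,0,0],[0,0,4,-74,0,0,0],[0,0,4,-76,0,0,0],[0,0,4,-76,0,0,0]]]'
```

```text
-190 0 4 0
-186 -1 -2 4
-182 -1 -8 8
-178 -1 -15 12
-174 -1 -21 16
-170 0 -27 20
-166 2 -33 24
-162 3 -39 28
-158 5 -45 32
-154 8 -51 36
-150 11 -56 40
-146 14 -62 44
-142 18 -67 48
-138 22 -72 52
-134 26 -76 56
-130 31 -80 60
-126 36 -84 64
-122 41 -88 68
-118 47 -91 72
-114 52 -94 76
-110 58 -96 80
-106 64 -98 84
-102 70 -99 88
-98 76 -101 92
-94 83 -101 96
-90 89 -101 100
-86 95 -101 104
-88 92 -101 102
-87 94 -101 103
-86 95 -101 104
-85 97 -101 105
-84 98 -101 106
time_s: 16.6
eef_pos: [0.4602, 0.3318, 0.2982]
ee_rot: [3.141, -0.0, 1.39]
force: [-0.3, 0.0, 0.3]
grip_width: -0.003
```

```bash
python3 -m crank '[[[0,-1,-6,0,0,0,4],[0,-1,-12,0,0,0,8],[0,-1,-19,0,0,0,12],[0,-1,-25,0,0,0,16],[0,0,-31,0,0,0,20],[0,2,-37,0,0,0,24],[0,3,-43,0,0,0,28],[0,5,-49,0,0,0,32],[0,8,-55,0,0,0,36],[0,11,-60,0,0,0,40],[0,14,-66,0,0,0,44],[0,18,-71,0,0,0,48],[0,22,-76,0,0,0,52],[0,26,-80,0,0,0,56],[0,29,-82,0,0,0,58],[0,31,-84,0,0,0,60],[0,31,-84,0,0,0,60]]]'
python3 - <<'E'
from h import *
for n in("wrist","side"):
    c=read_camera(n); cv2.imwrite(f"pics/{n}10.png",c["frame"][:,:,::-1])
E
```

```text
time_s: 18.3
eef_pos: [0.4912, 0.248, 0.2991]
ee_rot: [3.14, 0.001, 2.437]
force: [0.2, 0.0, -0.5]
grip_width: 0.001
```

View pics/wrist10.png

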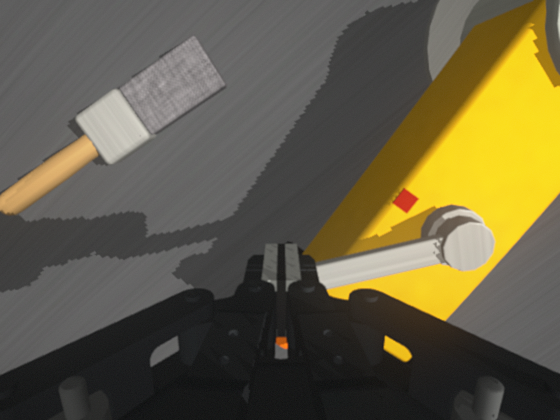

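View pics/side10.png

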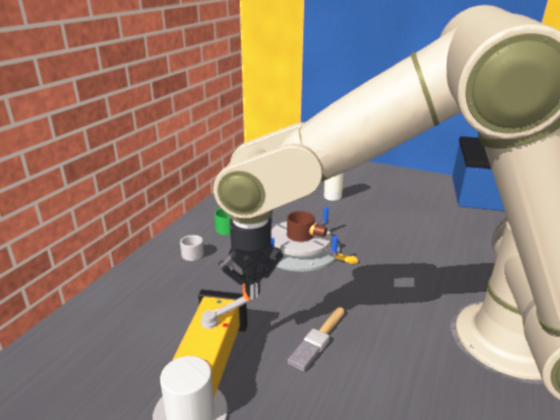

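The lever is following the fingers: it has swung well off the red mark and the knob is in contact. Continuing to just short of the stop.

```bash
python3 -m crank '[[[0,2,-2,0,0,0,2],[0,5,-4,0,0,0,4],[0,10,-8,0,0,0,8],[0,16,-11,0,0,0,12],[0,21,-14,0,0,0,16],[0,27,-16,0,0,0,20],[0,33,-18,0,0,0,24],[0,39,-19,0,0,0,28],[0,45,-21,0,0,0,32],[0,49,-21,0,0,0,34],[0,52,-21,0,0,0,36],[0,52,-21,0,0,0,36]]]'
python3 - <<'E'
from h import *
for n in("wrist","side"):
    c=read_camera(n); f=c["frame"][:,:,::-1]
    if n=="side": f=cv2.resize(f[220:420,140:300],None,fx=3,fy=3)
    cv2.imwrite(f"pics/{n}11.png",f)
E
```

```text
time_s: 19.6
eef_pos: [0.543, 0.2271, 0.298]
ee_rot: [-3.142, 0.0, 3.065]
force: [-0.2, 0.1, 0.8]
grip_width: 0.0
```

View pics/wrist11.png

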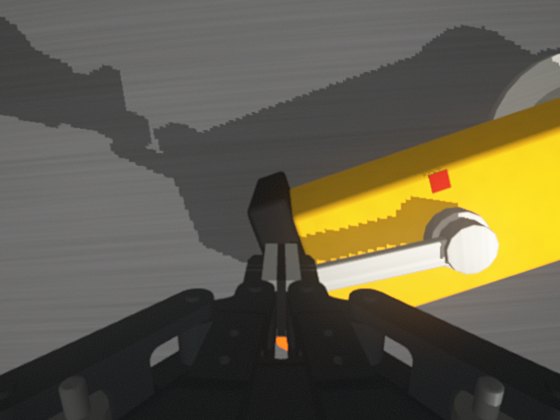

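View pics/side11.png

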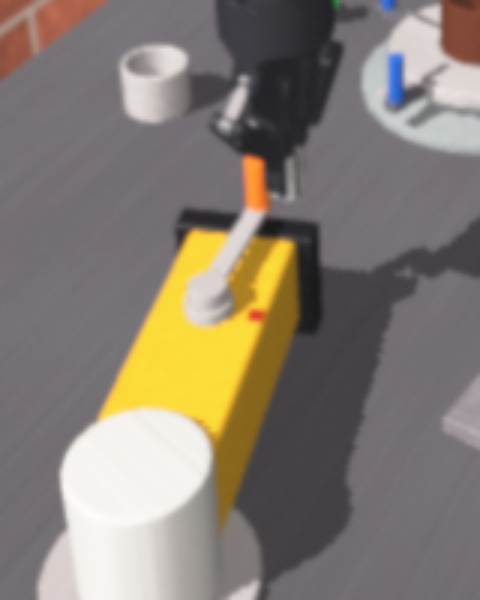

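```bash
python3 -m crank '[[[0,2,0,0,0,0,1],[0,4,0,0,0,0,2],[0,6,0,0,0,0,3],[0,8,0,0,0,0,4],[0,8,0,0,0,0,4]]]'; python3 -m crank '[[[0,1,0,0,0,0,1],[0,2,0,0,0,0,1],[0,2,0,0,0,0,1]]]';python3 -m crank '[[[0,1,0,0,0,0,1],[0,2,0,0,0,0,1],[0,2,0,0,0,0,1]]]'
```

```text
time_s: 20.2
eef_pos: [0.5511, 0.2272, 0.2977]
ee_rot: [3.141, 0.0, 3.136]
force: [0.7, -0.4, 0.0]
grip_width: 0.002
time_s: 20.5
eef_pos: [0.5529, 0.2272, 0.2976]
ee_rot: [3.141, -0.0, -3.13]
force: [-1.1, 0.2, 0.5]
grip_width: -0.002
time_s: 20.8
eef_pos: [0.554, 0.2272, 0.2975]
ee_rot: [-3.141, -0.005, -3.112]
force: [-11.7, -1.9, 4.7]
grip_width: 0.002
```

The force jumped to 11.7 N against the direction of push, and the position matches the expected stop. I'll back off gently, lift, and check.

```bash
python3 -m crank '[[[0,0,0,0,0,0,0],[0,-3,0,0,0,0,0],[0,-10,0,0,0,0,0],[0,-20,-2,0,0,0,0],[0,-30,-4,10,0,0,0],[0,-35,-8,50,0,0,0],[0,-40,-20,90,0,0,-6],[0,-60,-40,110,0,0,-12],[0,-90,-60,110,0,0,-18],[0,-120,-80,110,0,0,-20],[0,-150,-80,110,0,0,-20],[0,-150,-80,110,0,0,-20],[0,-150,-80,110,0,0,-20]]]'
python3 - <<'E'
from h import *
print(gripfit(np.radians(-106)))
for n in("top","side"):
    c=read_camera(n); f=c["frame"][:,:,::-1]; cv2.imwrite(f"pics/{n}12.png",f)
    b=(70,190,190,280) if n=="top" else (140,270,280,400)
    cv2.imwrite(f"pics/{n}12z.png",cv2.resize(f[b[1]:b[3],b[0]:b[2]],None,fx=4.5,fy=4.5,interpolation=cv2.INTER_CUBIC))
    for q in("lever_pivot","lever_knob"):
        for r in landmark_of(n,q)[:1]: print(n,q,r["score"],onz(c,r["point"],Z[q]).round(3))
E
```

```text
time_s: 22.1
eef_pos: [0.4047, 0.1471, 0.4081]
ee_rot: [3.141, 0.002, 2.822]
force: [-0.5, 0.0, 0.1]
grip_width: 0.001
(array([ 0.54550985, -0.13661115]), np.float64(-106.96534430120852), np.float64(2.69), [4, 4])
top lever_pivot 0.85 [0.546 0.313 0.108]
top lever_knob 0.45 [0.57  0.234 0.132]
side lever_pivot 0.87 [0.543 0.33  0.108]
side lever_knob 0.72 [0.571 0.236 0.132]
```

View pics/top12.png

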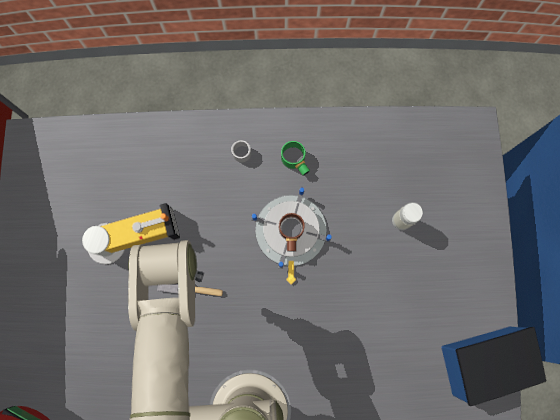

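View pics/top12z.png

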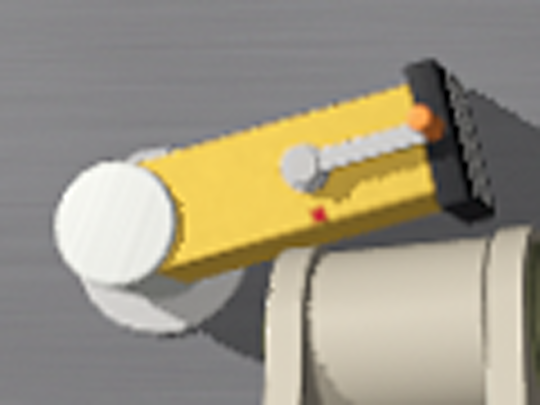

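View pics/side12z.png

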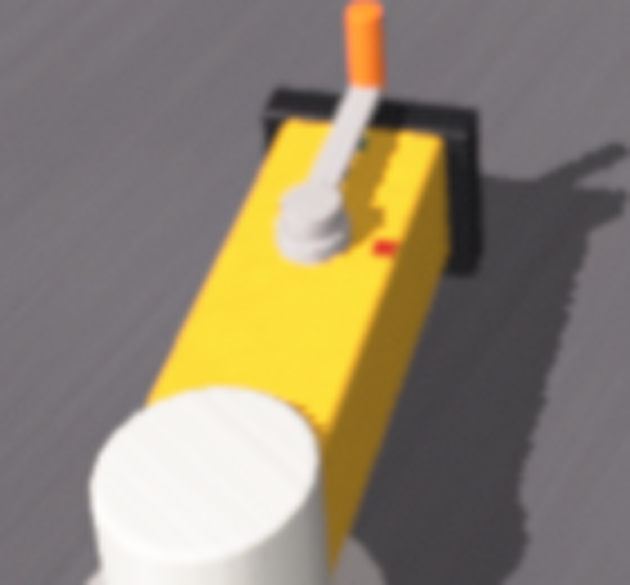

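```bash
python3 - <<'E'
from station import job
print(job.sign_off())
E
```

```text
the job is handed in; nothing more can be done
None
```

The pipe stub now points along the yellow pointer, the damper lever is fully open against its stop, and I handed the job in at about 22 s of the 72 s allowed.

- **Turntable:** I pushed two of the blue grips with the shut fingertips and turned the plate about 80.6° clockwise. The wrist-camera fit puts the stub at 177.7–178.2° and the pointer at 178.3–178.7°. The first push ended about 1.5° short, so I made a small second one. The grips had not moved (within 0.1°) when I checked again after the damper work.
- **Damper:** I pushed the orange knob round until the force jumped to about 12 N at the stop, then backed off. The top and side pictures show the lever lying along the duct towards the black mouth, over the green mark.
- **Other objects:** in the last pictures the spray can, offcut and green look-alike stood where they began. The arm hid part of the brush in that view, but nothing came near it.

**Disagreements:** the cameras differed by up to about 10 mm on the pivot position early on, and by more in the last check. The side-view stub fit read several degrees lower than the others, so I relied on the wrist-camera fit there.

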